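# Turn round a kiln shelf of brittle pots

## Robot

A 6-joint arm with a two-finger parallel gripper is mounted at the origin on the work surface. World frame = base frame: x ahead of the robot, y to its left, z up, the work surface at z = 0. Lengths are in m, angles in rad, forces in N, time in s.
With the tool pointing down it reaches from about 0.35 to 0.8 m from the base axis. Payload 7.3 kg.
Tool frame: the origin (TCP) lies between the finger pads; the fingertips stand 22 mm ahead of it and the grasp point (between the pads) lies 3 mm ahead of it; z points along the fingers, y is the line along which they close (so a half turn about z gives the same grasp; the last joint's range is limited). The gripper opens to 85 mm and grips with 20 to 120 N. Pads are 22 mm wide; open, the fingers measure 114 mm over their backs; the gripper's body (76 mm by 85 mm) begins 54 mm behind the grasp point. The pads swing forward as they close: fully open they stand 13 mm farther back than shut.
Start: joints at [-1.335, 0.342, 1.524, -0, 1.275, -0.146], TCP at [0.196, -0.487, 0.253] pointing down, gripper open.
Joint ranges: [-2.53, 2.53], [-0.77, 2.02], [0.04, 2.7], [-1, 4.14], [0.28, 2.66], [-3.11, 3.11]. Speed limits (rad/s): [2.57, 2.57, 3.14, 3.14, 3.14, 3.14].

## Interface

Orientations are given as a unit quaternion [w, x, y, z].
In Python, from station import robot, optics, job gives the robot as it stands.
- The arm moves only by the tool move_arm, never from a script. Its argument "moves" is a list that holds one entry, the list of rows, each a list of 4 numbers: the shift along the tool's x, y, z in m, then the turn about the tool's z in degrees. In form: [[[tx, ty, tz, twist], ...]]. A call has 1 to 8 rows; each row is the pose to reach, as a shift and turn from the pose commanded when the call began, along the tool's axes at that moment; what a row does not reach only later rows make up. A row lasts 1/10 s, in which the tool goes at most 50 mm and 8.59 degrees, less where a joint would pass 70% of its speed; a pose out of reach is approached as far as the arm can. A call with a gripper value outside its range is refused whole. "fingers" is the finger opening in m, from 0 to 0.0854, set as the call begins (left out, the last holds). The fingers move at their own pace and stop on an object; "newtons" is the grip in N (left out, the last holds). Time passes only in rows, so rows that repeat a pose let the fingers close. It gives the time, the measured TCP pose, the force, the opening and the grip force at its end, in the units of the state.
- robot.sense(): the state, without advancing time (a new reading comes with each control period).
- optics.read_camera(name): name is "side" or "top" or "wrist"; returns a dict with "image" (384x512x3 uint8, red, green, blue), "fx", "fy", "cx", "cy" (pixels), "T" (4x4, takes a point from camera to world coordinates). Camera axes: x right, y up, looking along -z (the intrinsics and any distortion apply to the point x, -y, -z); pixel columns grow to the right and rows downward; lengths in m; the calibration is good to about 2 mm. A picture is of the moment at which its call begins. There is no depth.
- job.close_job(): hands the job in; it is judged then, once.
The state is a dict: "time_s": time; "joint_pos": joint angles; "joint_velocities": joint speeds; "effort": joint torques, N m; "ee_pos": TCP position; "ee_rot": TCP orientation; "force": force on the tool from outside, world axes, zero at the start; "torque": the same for the moment, N m; "opening": finger opening in m; "grasp_force": force on a finger pad.
Only numpy, scipy, OpenCV 4.12 (cv2) and the standard library are available. Lean on these libraries where they do the work, as an engineer would, in place of code of your own. Each camera call takes 0.05 s, during which the arm holds its last target. There are 200 camera calls.

## Task

Change over the little kiln shelf: the fired amber pot goes from its clay disc to the cork mat, the blue-banded pot from the sloped rack goes on the terracotta disc and the green-banded one on the white disc, each standing upright and wholly on its disc or mat. The pots are brittle: pinch them lightly (grip force under 40 N), set them down softly and never drop or knock them. Leave the other pots, the kiln posts and the brush jar where they stand.

Things in the scene. Friction and masses are not known exactly. Their poses are not given: they have to be found in the camera images.
- amber_pot: Glossy dark amber-brown fired pot: bud vase, 72 mm tall, straight side 38 mm in diameter from 3 to 57 mm up, neck 26 mm wide; 0.09 to 0.14 kg, brittle. Origin: centre of its foot, z along its axis to its mouth. It starts upright on the terracotta disc on the kiln shelf.
- blue_pot: Cream pot with a blue band, shoulder and neck: bud vase, 72 mm tall, straight side 38 mm in diameter from 3 to 57 mm up, neck 26 mm wide; 0.09 to 0.14 kg, brittle. Origin: centre of its foot, z along its axis to its mouth. Starts in one of three cells of the rack's upper (back) row, axis square to the sloped floor, leaning 25 degrees to the front, against the front lip.
- green_pot: Cream pot with a green band, shoulder and neck: bud vase, 72 mm tall, straight side 38 mm in diameter from 3 to 57 mm up, neck 26 mm wide; 0.09 to 0.14 kg, brittle. Origin: centre of its foot, z along its axis to its mouth. Starts in one of three cells of the rack's lower (front) row, axis square to the sloped floor, leaning 25 degrees to the front, against the front lip.
- plain_pot: Leave it alone. Plain cream pot without a band, same shape as the others. Starts in one of three cells of the rack's upper (back) row, axis square to the sloped floor, leaning 25 degrees to the front, against the front lip.
- red_pot: Leave it alone. Cream pot with a red band, shoulder and neck, same shape. Starts in one of three cells of the rack's upper (back) row, axis square to the sloped floor, leaning 25 degrees to the front, against the front lip.
- buff_pot: Leave it alone. Plain buff-brown pot without a band, same shape. Starts in one of three cells of the rack's lower (front) row, axis square to the sloped floor, leaning 25 degrees to the front, against the front lip.
- yellow_pot: Leave it alone. Cream pot with a yellow band, shoulder and neck, same shape. Starts in one of three cells of the rack's lower (front) row, axis square to the sloped floor, leaning 25 degrees to the front, against the front lip.
- rack: Fixed wooden rack, sloped floor 170 by 266 mm, 2 rows of 3 cells. Origin on the table under its middle; x level from low front to high back, y left, z up. The floor passes 55 mm above the origin, rising 25 degrees to +x. Cell centres y = -84, 0, 84 mm; rows 82 mm apart up the slope. Square to the floor: walls between cells 16 mm high, front lips of each row 26, back wall 40; all 5 mm thick.
- kiln_shelf: Fixed pale kiln shelf, a slab 200 mm (its x) by 280 mm (its y), 20 mm thick, lying on the table. Origin at the centre of its underside, z up.
- brown_disc: Terracotta-red clay disc fixed on the kiln shelf, 68 mm in diameter, 6 mm thick. Origin at the centre of its underside (20 mm above the table), z up.
- white_disc: White clay disc fixed on the kiln shelf, 68 mm in diameter, 6 mm thick. Origin at the centre of its underside (20 mm above the table), z up.
- cork_mat: Round cork mat fixed on the table in front of the kiln shelf, 100 mm in diameter, 6 mm thick. Origin at the centre of its underside, z up.
- post0: Leave it alone. Loose square cream kiln post, 28 by 28 mm and 85 mm tall, standing on the kiln shelf between the two discs, its side only about 50 mm from their centres. Origin at the centre of its foot.
- post1: Leave it alone. Another such post, near the shelf's far left corner. Origin at the centre of its foot.
- post2: Leave it alone. Another such post, near the shelf's far right corner. Origin at the centre of its foot.
- brush_jar: Leave it alone. Loose blue ceramic jar, 66 mm in diameter and 95 mm tall, with five brushes that splay out of it to a radius of 38 mm and 206 mm above the table. It stands near the robot, between the cork mat and the rack. Origin at the centre of its foot.
There are look-alikes about, which are no part of the job. Leave any black, turquoise or yellow look-alike of the cork_mat alone.

How it is judged:
At the end, for the whole second after the job is handed in: The amber pot stands on the cork mat (axis within 31 mm of its centre), the blue-banded pot on the terracotta disc and the green-banded pot on the white disc (axes within 15 mm of the centres), all upright within 0.08 rad, feet on the surface, at rest (horizontal distance between amber_pot and cork_mat below 0.031 m and z of amber_pot in the frame of cork_mat between 0.003 and 0.01 m and angle between each of amber_pot, blue_pot, green_pot's own z axis and vertical below 0.08 rad and linear speed of each of amber_pot, blue_pot, green_pot below 0.02 m/s and horizontal distance between blue_pot and brown_disc below 0.015 m and z of blue_pot in the frame of brown_disc between 0.003 and 0.01 m and horizontal distance between green_pot and white_disc below 0.015 m and z of green_pot in the frame of white_disc between 0.003 and 0.01 m); the robot touches nothing.
It fails at once if a pot to be moved is squeezed with more than 45 N by each finger (contact force between the fingers and amber_pot above 90 N or contact force between the fingers and blue_pot above 90 N or contact force between the fingers and green_pot above 90 N).
It fails at once if a pot to be moved strikes or is pressed on the rack, kiln shelf, discs, mat, posts or another pot with more than 40 N ((contact force between amber_pot and rack above 40 N or contact force between amber_pot and kiln_shelf above 40 N or contact force between amber_pot and white_disc above 40 N or contact force between amber_pot and brown_disc above 40 N or contact force between amber_pot and cork_mat above 40 N or contact force between amber_pot and post0 above 40 N or contact force between amber_pot and post1 above 40 N or contact force between amber_pot and post2 above 40 N or contact force between amber_pot and plain_pot above 40 N or contact force between amber_pot and red_pot above 40 N or contact force between amber_pot and buff_pot above 40 N or contact force between amber_pot and yellow_pot above 40 N or contact force between amber_pot and blue_pot above 40 N or contact force between amber_pot and green_pot above 40 N) or (contact force between blue_pot and rack above 40 N or contact force between blue_pot and kiln_shelf above 40 N or contact force between blue_pot and white_disc above 40 N or contact force between blue_pot and brown_disc above 40 N or contact force between blue_pot and cork_mat above 40 N or contact force between blue_pot and post0 above 40 N or contact force between blue_pot and post1 above 40 N or contact force between blue_pot and post2 above 40 N or contact force between blue_pot and plain_pot above 40 N or contact force between blue_pot and red_pot above 40 N or contact force between blue_pot and buff_pot above 40 N or contact force between blue_pot and yellow_pot above 40 N or contact force between blue_pot and amber_pot above 40 N or contact force between blue_pot and green_pot above 40 N) or (contact force between green_pot and rack above 40 N or contact force between green_pot and kiln_shelf above 40 N or contact force between green_pot and white_disc above 40 N or contact force between green_pot and brown_disc above 40 N or contact force between green_pot and cork_mat above 40 N or contact force between green_pot and post0 above 40 N or contact force between green_pot and post1 above 40 N or contact force between green_pot and post2 above 40 N or contact force between green_pot and plain_pot above 40 N or contact force between green_pot and red_pot above 40 N or contact force between green_pot and buff_pot above 40 N or contact force between green_pot and yellow_pot above 40 N or contact force between green_pot and amber_pot above 40 N or contact force between green_pot and blue_pot above 40 N)).
It fails at once if a pot to be moved is dropped (moves faster than 0.45 m/s while the fingers do not hold it, as after a fall of more than 10 mm) ((linear speed of amber_pot above 0.45 m/s and contact force between the fingers and amber_pot below 0.5 N) or (linear speed of blue_pot above 0.45 m/s and contact force between the fingers and blue_pot below 0.5 N) or (linear speed of green_pot above 0.45 m/s and contact force between the fingers and green_pot below 0.5 N)).
It fails at once if another pot, a kiln post or the brush jar is moved by more than 15 mm (distance of any of plain_pot, red_pot, buff_pot, yellow_pot, post0, post1, post2, brush_jar from where it was at the start of the episode above 0.015 m).
It also fails if it takes over 69 s, if anything falls off the work surface, if the arm or the gripper's body presses on something with over 40 N, if the wrist force passes 120 N, or if a joint passes its speed limit or range.

## Working session

There is one attempt and no reset: what is moved stays moved. The work goes in short steps, Python scripts to look and compute and a tool call to move; the robot and the scene stay as the last step left them, time stands still between calls to the robot, and variables do not carry over. Pictures are saved under pics/ and viewed, at most 10 in all, crops included, and the job is handed in when it is done.

Besides the shell and the picture viewer there is one more tool, called after "Emit:" as name([rows], argument=value, ...), one row to a line, values as JSON. move_arm: Moves the arm, as the interface text tells. Its arguments: {"type":"object","properties":{"moves":{"type":"array","items":{"type":"array","items":{"type":"array","items":{"type":"number"}}}},"fingers":{"type":"number"},"newtons":{"type":"number"}},"required":["moves"]}

```bash
mkdir -p pics; ls
python3 - <<'E'
from station import robot, optics, job
import cv2,numpy as np
s=robot.sense();print(s)
for n in("side","top"):
    c=optics.read_camera(n);cv2.imwrite(f"pics/{n}0.png",c["image"][:,:,::-1]);np.save(f"{n}0.npy",c,allow_pickle=True)
    print(n,c["image"].shape,c["fx"],c["fy"],c["cx"],c["cy"],c.keys());print(np.round(c["T"],4))
E
```

```text
pics
{'time_s': 0.0, 'joint_pos': array([-1.33500213e+00,  3.42699977e-01,  1.52505614e+00, -9.48190207e-06,
        1.27537620e+00, -1.45998526e-01]), 'joint_velocities': array([-4.92806693e-04, -2.79458789e-05,  1.12784639e-03,  1.70678561e-04,
       -4.67247224e-04,  7.43166213e-05]), 'effort': array([-1.23818786e-04, -4.33682013e+01, -2.46013355e+01, -3.21184189e-04,
        7.83089519e-03, -3.30994453e-06]), 'ee_pos': array([ 0.19553642, -0.48681918,  0.25262408]), 'ee_rot': array([-7.68852669e-04,  9.81834002e-01,  1.89740350e-01, -3.90821159e-05]), 'force': array([ 0.01625135,  0.24677957, -0.68218225]), 'torque': array([-0.01923488, -0.03162022, -0.01699498]), 'grasp_force': 0.0, 'opening': 0.08567936286167416}
side (384, 512, 3) 475.2960378114923 475.2960378114923 257.15734343396593 192.74405501111258 dict_keys(['image', 'fx', 'fy', 'cx', 'cy', 'T'])
[[-0.9999  0.0053 -0.0086  0.4534]
 [-0.0099 -0.7008  0.7133  0.9792]
 [-0.0022  0.7134  0.7008  1.0542]
 [ 0.      0.      0.      1.    ]]
top (384, 512, 3) 469.98627022997493 469.98627022997493 245.36337466076608 193.43315407288597 dict_keys(['image', 'fx', 'fy', 'cx', 'cy', 'T'])
[[ 0.0284  0.9986 -0.0444  0.4044]
 [-0.9996  0.0285  0.0022 -0.0436]
 [ 0.0035  0.0443  0.999   1.3328]
 [ 0.      0.      0.      1.    ]]
```

View pics/top0.png

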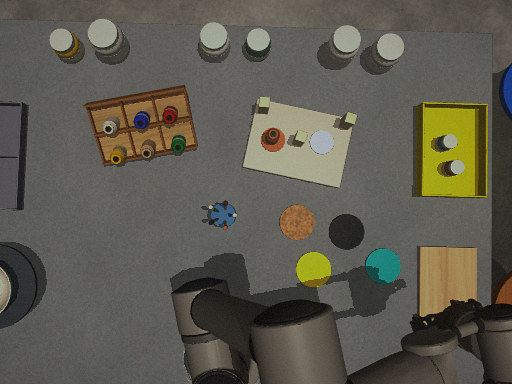

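View pics/side0.png

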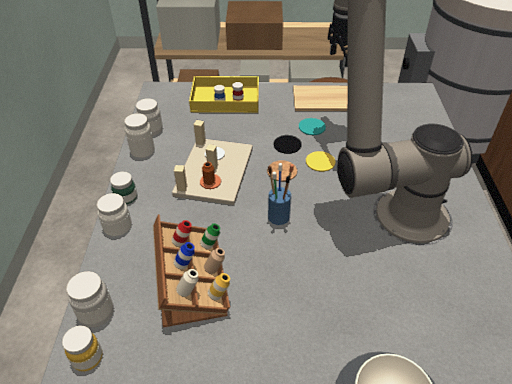

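The top view shows the rack with blue at px (141,121), middle of the upper row, and green at (178,145), right of the lower row. Amber is at (272,135) on the terracotta disc, and the white disc is at (321,142). There are four mat candidates: cork (297,222), black (346,231), yellow (314,269) and turquoise (383,265). The brown speckled cork at (297,222) fits the description. I'll confirm all of these in enlarged crops.

Run:
```python
import cv2,numpy as np
t=cv2.imread("pics/top0.png");s=cv2.imread("pics/side0.png")
def cr(im,x,y,w,h,k): return cv2.resize(im[y:y+h,x:x+w],None,fx=k,fy=k,interpolation=cv2.INTER_CUBIC)
a=cr(t,80,80,133,100,3*1.0);b=cr(s,148,210,100,120,2.5) 
cv2.imwrite("pics/rackt.png",cr(t,80,80,130,95,6))
out=np.zeros((600,800,3),np.uint8)
p=cr(s,145,210,100,120,4);out[:480,:400]=p
p=cr(t,235,90,130,155,3);out[:465,405:795]=p
cv2.imwrite("pics/mix.png",out)
```

```text
(no output)
```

View pics/rackt.png

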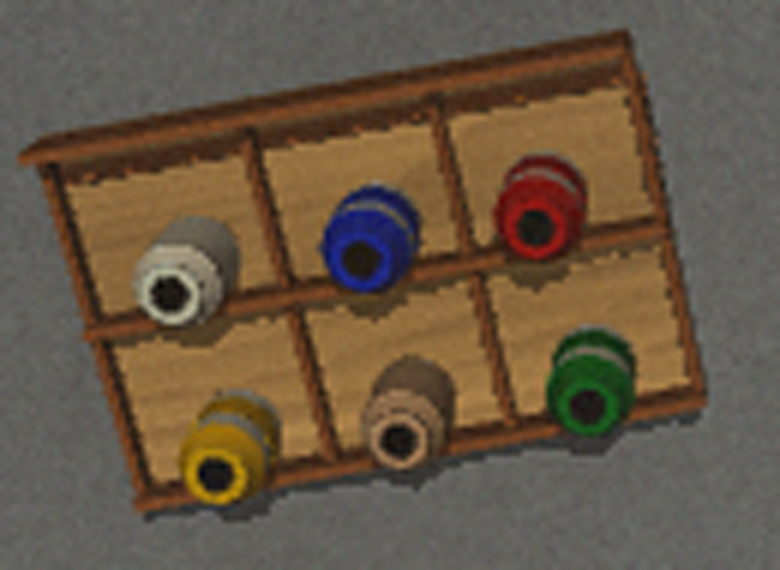

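View pics/mix.png

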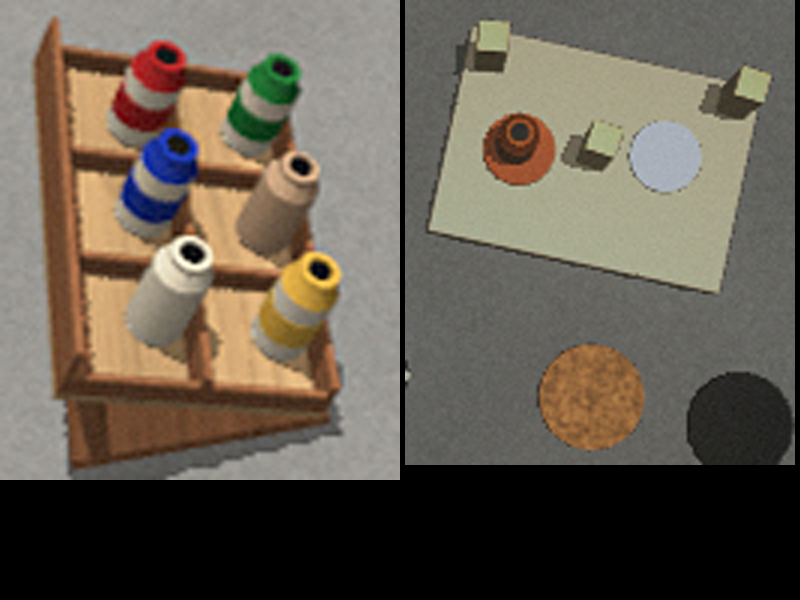

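The crops confirm the picks: blue is in the upper middle cell, green in the lower right, cork is the brown speckled mat, and post0 stands between the discs. Next I triangulate.

```bash
cat > h.py <<'E'
import numpy as np,cv2
def load(n): return np.load(n+"0.npy",allow_pickle=True).item()
def ray(c,u,v):
    d=np.array([(u-c["cx"])/c["fx"],-(v-c["cy"])/c["fy"],-1.]);T=c["T"]
    return T[:3,3],T[:3,:3]@d
def plane(c,u,v,z):
    o,d=ray(c,u,v);return o+d*(z-o[2])/d[2]
def tri(rs):
    A=0;b=0
    for o,d in rs:
        d=d/np.linalg.norm(d);P=np.eye(3)-np.outer(d,d);A=A+P;b=b+P@o
    p=np.linalg.solve(A,b);return p,max(np.linalg.norm(np.cross(p-o,d/np.linalg.norm(d))) for o,d in rs)
E
python3 - <<'E'
from h import *
np.set_printoptions(precision=4,suppress=True)
t,s=load("top"),load("side")
ct=lambda x,y:((x+.5)/6-.5+80,(y+.5)/6-.5+80)
cs=lambda x,y:((x+.5)/4-.5+145,(y+.5)/4-.5+210)
P=dict(plain=((170,294),(192,252)),blue=((362,260),(180,145)),red=((537,228),(168,56)),yellow=((216,474),(320,270)),buff=((401,440),(300,165)),green=((588,405),(284,68)))
M={k:tri([ray(t,*ct(*a)),ray(s,*cs(*b))]) for k,(a,b) in P.items()}
for k,v in M.items():print(k,*v)
# rack outline
bl,br=[plane(t,*ct(*p),.127) for p in((20,157),(632,32))]
fl,fr=[plane(t,*ct(*p),.0426) for p in((138,508),(706,400))]
print("back",bl,br,"front",fl,fr)
for a,b in((bl,br),(fl,fr)):
    d=a-b;print(np.linalg.norm(d),np.degrees(np.arctan2(-d[0],d[1])))
for a,b in(("plain","red"),("yellow","green")):
    d=M[a][0]-M[b][0];print(np.degrees(np.arctan2(-d[0],d[1])))
def blob(c,lo,hi,roi,z):
    x,y,w,h=roi;hsv=cv2.cvtColor(c["image"],cv2.COLOR_RGB2HSV)[y:y+h,x:x+w]
    m=cv2.inRange(hsv,lo,hi);cs_,_=cv2.findContours(m,cv2.RETR_EXTERNAL,cv2.CHAIN_APPROX_NONE)
    k=cv2.convexHull(max(cs_,key=cv2.contourArea));e=cv2.fitEllipse(k);u,v=e[0][0]+x,e[0][1]+y
    return (u,v),e[1],plane(c,u,v,z)
im=t["image"];
for n,(u,v) in dict(cork=(297,222),brown=(265,147),white=(321,142),amber=(268,140)).items():print(n,im[v,u],cv2.cvtColor(im[v:v+1,u:u+1],cv2.COLOR_RGB2HSV))
print("cork",blob(t,(5,90,60),(25,255,255),(270,195,55,55),.006))
print("white",blob(t,(100,20,120),(130,120,255),(300,120,45,45),.026))
print("brown",blob(t,(3,130,50),(12,255,255),(250,115,42,45),.026))
print("jar",plane(t,222,214,.095))
mx=lambda x,y:((x-405+.5)/3-.5+235,(y+.5)/3-.5+90)
print("amber mouth top",plane(t,*mx(519,130),.098))
for n,p,z in(("post0",(604,134),.105),("post1",(492,32),.105),("post2",(752,84),.105),("shL",(429,231),.02),("shR",(719,292),.02)):print(n,plane(t,*mx(*p),z))
print("side white",blob(s,(100,5,130),(130,120,255),(208,140,25,25),.026))
E
```

```text
plain [0.6145 0.3115 0.1324] 0.0001443394063462492
blue [0.6312 0.23   0.1318] 0.0003179343345187009
red [0.6473 0.1556 0.1313] 0.0002999028308136737
yellow [0.5415 0.2985 0.0969] 1.544895257319741e-06
buff [0.5589 0.2177 0.0972] 9.361608453908005e-05
green [0.5758 0.136  0.0979] 0.0007288077866604013
back [0.6729 0.3801 0.127 ] [0.7351 0.1184 0.127 ] front [0.5309 0.3486 0.0426] [0.5882 0.0899 0.0426]
0.2690143137559373 13.370035885940053
0.26500497652301125 12.491118441314946
11.893616157617409
11.929183619129885
cork [125  87  53] [[[ 14 147 125]]]
brown [160  78  47] [[[  8 180 160]]]
white [167 173 183] [[[109  22 183]]]
amber [59 46 35] [[[ 14 104  59]]]
cork ((296.612117767334, 221.86146354675293), (34.951839447021484, 35.29533767700195), array([ 0.3873, -0.1933,  0.006 ]))
white ((321.42749977111816, 141.56409645080566), (22.691537857055664, 23.099288940429688), array([ 0.6138, -0.2552,  0.026 ]))
brown ((272.5575828552246, 139.23395919799805), (23.40854263305664, 23.5816650390625), array([ 0.6163, -0.1183,  0.026 ]))
jar [0.4035 0.0135 0.095 ]
amber mouth top [ 0.6213 -0.1141  0.098 ]
post0 [ 0.6187 -0.1883  0.105 ]
post1 [ 0.7061 -0.0877  0.105 ]
post2 [ 0.6666 -0.3173  0.105 ]
shL [ 0.5376 -0.0369  0.02  ]
shR [ 0.4882 -0.3091  0.02  ]Traceback (most recent call last):
  File "<stdin>", line 31, in <module>
  File "<stdin>", line 20, in blob
ValueError: max() iterable argument is empty
```

```bash
cat > g.py <<'E'
import sys,numpy as np
from station import robot
from scipy.spatial.transform import Rotation as R
def go(*ts):
    s=robot.sense();p=np.array(s["ee_pos"]);q=s["ee_rot"];r=R.from_quat([q[1],q[2],q[3],q[0]])
    x=r.as_matrix()[:,0];yaw=np.degrees(np.arctan2(x[1],x[0]))
    print("t",round(s["time_s"],2),"p",p.round(4),"yaw",round(yaw,2),"tilt",np.round(r.as_matrix()[:2,2],4),"op",round(s["opening"],4),"gf",round(s["grasp_force"],1),"F",np.round(s["force"],1))
    for t in ts:  # x,y,z,yaw ; chained
        d=r.inv().apply(np.array(t[:3])-p);tw=-(t[3]-yaw)
        print("  ->",t,"shift",d.round(4),"twist",round(tw,1))
        p=np.array(t[:3]);r=R.from_euler("z",t[3],degrees=True)*R.from_quat([1,0,0,0]);yaw=t[3]
if __name__=="__main__": go(*[[float(v) for v in a.split(",")] for a in sys.argv[1:]])
E
python3 g.py .621,-.114,.2,90 .621,-.114,.071,90
```

```text
t 0.1 p [ 0.1956 -0.4869  0.2527] yaw 21.88 tilt [-0.0003  0.0013] op 0.0854 gf 0.0 F [-0.2  0.6 -0.4]
  -> [0.621, -0.114, 0.2, 90.0] shift [ 0.5337 -0.1874  0.053 ] twist -68.1
  -> [0.621, -0.114, 0.071, 90.0] shift [0.    0.    0.129] twist -0.0
```

Emit:
move_arm([
  [[0.04,-0.015,0.0,-8],[0.085,-0.03,0.0,-16],[0.13,-0.045,0.0,-24],[0.175,-0.06,0.0,-32],[0.22,-0.075,0.0,-40],[0.265,-0.09,0.0,-48],[0.305,-0.105,0.0,-56],[0.33,-0.115,0.0,-64]],
], fingers=0.06, newtons=25)

```text
time_s: 0.9
ee_pos: [0.4607, -0.2551, 0.2529]
ee_rot: [-0.0, 0.729, 0.684, 0.0]
force: [-0.4, -0.0, 0.7]
opening: 0.06
grasp_force: 0.0
```

```bash
python3 g.py .621,-.114,.2,90 .621,-.114,.071,90
```

```text
t 0.9 p [ 0.4607 -0.2551  0.2529] yaw 86.33 tilt [-0.0002  0.0008] op 0.06 gf 0.0 F [-0.4 -0.   0.7]
  -> [0.621, -0.114, 0.2, 90.0] shift [0.151  0.1509 0.053 ] twist -3.7
  -> [0.621, -0.114, 0.071, 90.0] shift [0.    0.    0.129] twist -0.0
```

Emit:
move_arm([
  [[0.03,0.03,0.01,-1],[0.06,0.06,0.02,-2],[0.09,0.09,0.03,-3],[0.12,0.12,0.04,-3.7],[0.14,0.14,0.05,-3.7],[0.151,0.151,0.053,-3.7],[0.151,0.151,0.053,-3.7],[0.151,0.151,0.053,-3.7]],
])

```text
time_s: 1.7
ee_pos: [0.6199, -0.1185, 0.2004]
ee_rot: [-0.0, 0.71, 0.704, -0.0]
force: [-0.3, 0.2, 0.3]
opening: 0.0598
grasp_force: 0.0
```

```bash
python3 g.py .621,-.114,.071,90
python3 - <<'E'
from station import optics
import cv2,numpy as np
from h import *
c=optics.read_camera("wrist");np.save("wrist0.npy",c,allow_pickle=True);cv2.imwrite("pics/w0.png",c["image"][:,:,::-1])
T=c["T"]
for p in([.6213,-.1141,.098],[.6163,-.1183,.026],[.6138,-.2552,.026],[.6187,-.1883,.105]):
    q=T[:3,:3].T@(np.array(p)-T[:3,3]);print(p,c["cx"]-c["fx"]*q[0]/q[2],c["cy"]+c["fy"]*q[1]/q[2])
E
```

```text
t 1.7 p [ 0.6199 -0.1185  0.2004] yaw 89.57 tilt [-0.0006 -0.0005] op 0.0598 gf 0.0 F [-0.3  0.2  0.3]
  -> [0.621, -0.114, 0.071, 90.0] shift [0.0046 0.0011 0.1294] twist -0.4
[0.6213, -0.1141, 0.098] 255.37513721934582 188.93743313246492
[0.6163, -0.1183, 0.026] 250.1221405919481 169.63065811420876
[0.6138, -0.2552, 0.026] 249.23529706892256 282.5006222956556
[0.6187, -0.1883, 0.105] 252.79438624317746 274.33308596327487
```

View pics/w0.png

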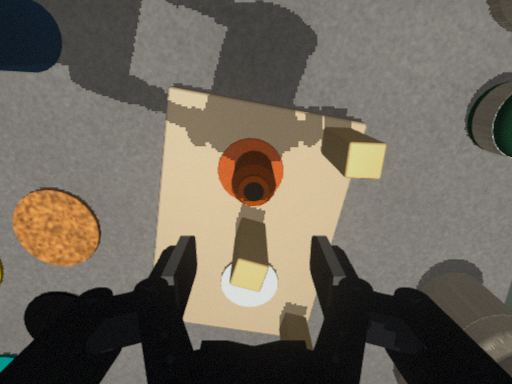

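The wrist view matches the predictions to about 1 px: amber mouth (254,190), brown disc (250,171), white disc (249,284). I'll descend and pinch.

Emit:
move_arm([
  [[0.004,0.001,0.025,0],[0.0045,0.001,0.055,0],[0.0045,0.001,0.085,0],[0.0045,0.001,0.11,0],[0.0045,0.001,0.122,0],[0.0045,0.001,0.128,0],[0.0045,0.001,0.129,0],[0.0045,0.001,0.129,0]],
])

```text
time_s: 2.55
ee_pos: [0.6221, -0.1138, 0.0726]
ee_rot: [0.001, 0.71, 0.704, 0.0]
force: [0.2, -0.4, -0.1]
opening: 0.0601
grasp_force: 0.0
```

Emit:
move_arm([
  [[0,0,0,0],[0,0,0,0],[0,0,0,0],[0,0,0,0],[0,0,0,0],[0,0,0,0]],
], fingers=0.03, newtons=25)

```text
time_s: 3.15
ee_pos: [0.6221, -0.1135, 0.0726]
ee_rot: [0.001, 0.71, 0.705, 0.0]
force: [-1.1, 0.6, 6.4]
opening: 0.0371
grasp_force: 25.9
```

```bash
python3 g.py .621,-.114,.16,90 .387,-.193,.16,90
```

```text
t 3.15 p [ 0.6221 -0.1135  0.0726] yaw 89.59 tilt [ 0.0019 -0.0008] op 0.0371 gf 25.9 F [-1.1  0.6  6.4]
  -> [0.621, -0.114, 0.16, 90.0] shift [-0.0006 -0.001  -0.0874] twist -0.4
  -> [0.387, -0.193, 0.16, 90.0] shift [-0.079 -0.234  0.   ] twist -0.0
```

Emit:
move_arm([
  [[0,0,-0.01,0],[0,0,-0.03,0],[0,-0.01,-0.055,0],[-0.01,-0.03,-0.06,0],[-0.02,-0.06,-0.06,0],[-0.03,-0.09,-0.06,0],[-0.04,-0.12,-0.06,0],[-0.05,-0.15,-0.06,0]],
])

```text
time_s: 3.95
ee_pos: [0.47, -0.1623, 0.1317]
ee_rot: [0.0, 0.71, 0.705, 0.0]
force: [0.9, -0.1, -1.8]
opening: 0.0373
grasp_force: 25.5
```

Emit:
move_arm([
  [[-0.01,-0.03,0,0],[-0.02,-0.055,0,0],[-0.025,-0.075,0.01,0],[-0.028,-0.083,0.03,0],[-0.029,-0.084,0.05,0],[-0.029,-0.084,0.065,0],[-0.029,-0.084,0.07,0],[-0.029,-0.084,0.07,0]],
])

```text
time_s: 4.75
ee_pos: [0.3869, -0.1905, 0.0612]
ee_rot: [-0.0, 0.71, 0.704, -0.0]
force: [-0.3, -0.1, -1.3]
opening: 0.0374
grasp_force: 25.4
```

```bash
python3 g.py .387,-.193,.0535,90
```

```text
t 4.75 p [ 0.3869 -0.1905  0.0612] yaw 89.58 tilt [-0.0007  0.0005] op 0.0374 gf 25.4 F [-0.3 -0.1 -1.3]
  -> [0.387, -0.193, 0.0535, 90.0] shift [-0.0026  0.0002  0.0077] twist -0.4
```

Emit:
move_arm([
  [[-0.002,0,0.002,0],[-0.002,0,0.004,0],[-0.002,0,0.006,0],[-0.002,0,0.007,0],[-0.002,0,0.008,0],[-0.002,0,0.008,0]],
])

```text
time_s: 5.35
ee_pos: [0.3869, -0.1925, 0.0532]
ee_rot: [-0.0, 0.71, 0.705, -0.0]
force: [-0.4, 0.3, -1.0]
opening: 0.0371
grasp_force: 25.4
```

Emit:
move_arm([
  [[0,0,0.0004,0],[0,0,0.0008,0],[0,0,0.0008,0],[0,0,0.0012,0],[0,0,0.0012,0]],
])

```text
time_s: 5.85
ee_pos: [0.387, -0.1926, 0.0525]
ee_rot: [0.0, 0.71, 0.705, -0.0]
force: [-1.8, 0.5, 5.2]
opening: 0.0372
grasp_force: 26.2
```

Contact at about 5 N. I'll release and rise.

Emit:
move_arm([
  [[0,0,0,0],[0,0,0,0],[0,0,0,0],[0,0,0,0],[0,0,-0.01,0],[0,0,-0.04,0],[0,0,-0.08,0],[0,0,-0.12,0]],
], fingers=0.055)

```text
time_s: 6.65
ee_pos: [0.3865, -0.1923, 0.1739]
ee_rot: [-0.0, 0.71, 0.704, -0.0]
force: [0.5, -0.3, -0.4]
opening: 0.0549
grasp_force: 0.0
```

```bash
python3 g.py .41,-.15,.24,60 .55,.08,.24,30 .642,.2325,.22,12.3 .642,.2325,.1085,12.3
```

```text
t 6.65 p [ 0.3865 -0.1923  0.1739] yaw 89.58 tilt [-0.0006  0.0003] op 0.0549 gf 0.0 F [ 0.5 -0.3 -0.4]
  -> [0.41, -0.15, 0.24, 60.0] shift [ 0.0425  0.0231 -0.0661] twist 29.6
  -> [0.55, 0.08, 0.24, 30.0] shift [0.2692 0.0062 0.    ] twist 30.0
  -> [0.642, 0.2325, 0.22, 12.3] shift [ 0.1559 -0.0861  0.02  ] twist 17.7
  -> [0.642, 0.2325, 0.1085, 12.3] shift [0.     0.     0.1115] twist -0.0
```

Emit:
move_arm([
  [[0.02,0.01,-0.02,8],[0.05,0.03,-0.045,16],[0.085,0.05,-0.06,24],[0.12,0.07,-0.065,32],[0.16,0.095,-0.065,40],[0.2,0.12,-0.065,48],[0.24,0.145,-0.065,56],[0.28,0.17,-0.065,64]],
])

```text
time_s: 7.45
ee_pos: [0.5537, 0.0785, 0.238]
ee_rot: [0.0, 0.973, 0.231, 0.0]
force: [-0.3, -0.3, -0.3]
opening: 0.0553
grasp_force: 0.0
```

```bash
python3 g.py .642,.2325,.22,12.3 .642,.2325,.1085,12.3
```

```text
t 7.45 p [0.5537 0.0785 0.238 ] yaw 26.74 tilt [ 0.0007 -0.0003] op 0.0553 gf 0.0 F [-0.3 -0.3 -0.3]
  -> [0.642, 0.2325, 0.22, 12.3] shift [ 0.1481 -0.0978  0.0181] twist 14.4
  -> [0.642, 0.2325, 0.1085, 12.3] shift [0.     0.     0.1115] twist -0.0
```

Emit:
move_arm([
  [[0.03,-0.02,0.0,5],[0.06,-0.04,0.005,9],[0.09,-0.06,0.01,13.3],[0.115,-0.077,0.015,13.3],[0.132,-0.089,0.018,13.3],[0.14,-0.094,0.018,13.3],[0.14,-0.094,0.018,13.3],[0.14,-0.094,0.018,13.3]],
])

```text
time_s: 8.25
ee_pos: [0.6349, 0.2235, 0.2195]
ee_rot: [0.0, 0.993, 0.12, -0.0]
force: [-0.1, -0.2, -0.0]
opening: 0.0547
grasp_force: 0.0
```

```bash
python3 g.py .642,.2325,.1085,12.3
python3 - <<'E'
from station import optics
import cv2,numpy as np
c=optics.read_camera("wrist");np.save("wrist1.npy",c,allow_pickle=True);cv2.imwrite("pics/w1.png",c["image"][:,:,::-1])
T=c["T"]
for p in([.6312,.230,.129],[.6473,.1556,.129],[.6145,.3115,.129],[.5758,.136,.0947]):
    q=T[:3,:3].T@(np.array(p)-T[:3,3]);print(p,c["cx"]-c["fx"]*q[0]/q[2],c["cy"]+c["fy"]*q[1]/q[2])
E
```

```text
t 8.25 p [0.6349 0.2235 0.2195] yaw 13.76 tilt [-0.     -0.0005] op 0.0547 gf 0.0 F [-0.1 -0.2 -0. ]
  -> [0.642, 0.2325, 0.1085, 12.3] shift [ 0.0091 -0.0072  0.111 ] twist 1.5
[0.6312, 0.23, 0.129] 243.32845090962732 201.6576654930818
[0.6473, 0.1556, 0.129] 343.25998034771027 204.1791971070244
[0.6145, 0.3115, 0.129] 133.3608227477916 197.75749859390515
[0.5758, 0.136, 0.0947] 327.48392855663684 262.76705789300746
```

View pics/w1.png

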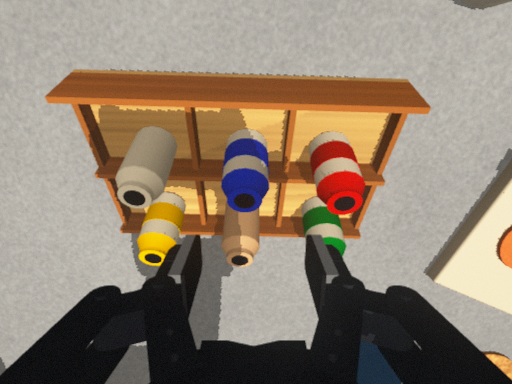

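Blue's mouth is at (244,202), as predicted, and the rack yaw of about 12.3° is confirmed. I'll descend on blue.

Emit:
move_arm([
  [[0.009,-0.007,0.0,1.5],[0.009,-0.007,0.02,1.5],[0.009,-0.007,0.045,1.5],[0.009,-0.007,0.07,1.5],[0.009,-0.007,0.09,1.5],[0.009,-0.007,0.102,1.5],[0.009,-0.007,0.109,1.5],[0.009,-0.007,0.111,1.5]],
])

```text
time_s: 9.1
ee_pos: [0.6423, 0.2327, 0.1081]
ee_rot: [0.0, 0.994, 0.107, -0.0]
force: [-0.7, -0.0, 0.2]
opening: 0.0551
grasp_force: 0.0
```

```bash
python3 g.py .642,.2325,.1085,12.3
```

```text
t 9.1 p [0.6423 0.2327 0.1081] yaw 12.25 tilt [-0.     -0.0002] op 0.0551 gf 0.0 F [-0.7 -0.   0.2]
  -> [0.642, 0.2325, 0.1085, 12.3] shift [-0.0003  0.0001 -0.0004] twist -0.1
```

Emit:
move_arm([
  [[0,0,0,0],[0,0,0,0],[0,0,0,0],[0,0,0,0],[0,0,0,0],[0,0,-0.003,0],[0,0,-0.01,0],[0,0,-0.02,0]],
], fingers=0.03, newtons=22)

```text
time_s: 9.9
ee_pos: [0.6417, 0.2331, 0.1278]
ee_rot: [0.0, 0.994, 0.107, -0.001]
force: [-0.1, 0.2, -1.4]
opening: 0.0373
grasp_force: 22.9
```

```bash
python3 g.py
python3 - <<'E'
from station import optics
import cv2,numpy as np
o=[]
for n in("side","wrist"):
    c=optics.read_camera(n);o.append(c["image"][:,:,::-1])
a=cv2.resize(o[0][200:330,140:250],None,fx=3.5,fy=3.5,interpolation=cv2.INTER_CUBIC)
b=cv2.resize(o[1][90:290,160:340],None,fx=2,fy=2)
out=np.zeros((460,760,3),np.uint8);out[:455,:385]=a[:455,:385];out[:400,390:750]=b;cv2.imwrite("pics/b1.png",out)
E
```

```text
t 9.9 p [0.6417 0.2331 0.1278] yaw 12.28 tilt [-0.0019 -0.0005] op 0.0373 gf 22.9 F [-0.1  0.2 -1.4]
```

View pics/b1.png

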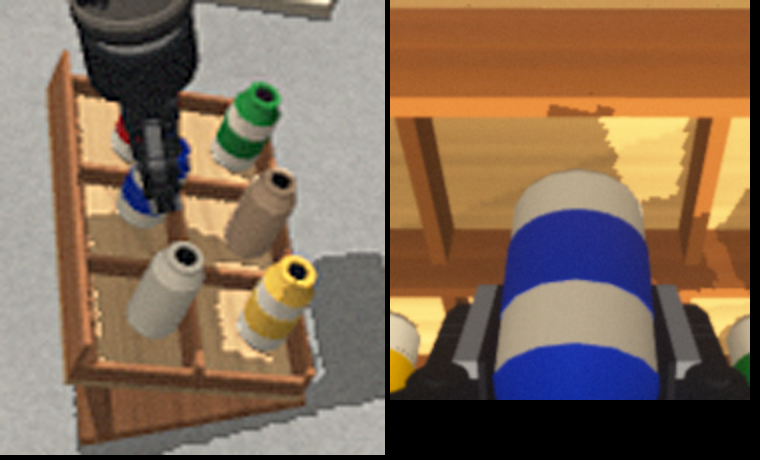

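Blue is held and still tilted. I'll rotate it upright by easing its foot against the top edge of the rack's back wall, with a light push while I watch the force.

Emit:
move_arm([
  [[0,0,-0.01,0],[0,0,-0.02,0],[0,0,-0.027,0],[0.006,0,-0.027,0],[0.012,0,-0.027,0],[0.016,0,-0.027,0],[0.018,0,-0.027,0],[0.018,0,-0.027,0]],
])

```text
time_s: 10.8
ee_pos: [0.6599, 0.237, 0.1544]
ee_rot: [0.0, 0.994, 0.107, -0.0]
force: [-0.4, 0.3, -0.9]
opening: 0.0375
grasp_force: 22.9
```

Emit:
move_arm([
  [[0.001,0,0,0],[0.002,0,0,0],[0.003,0,0,0],[0.004,0,0,0],[0.005,0,0,0],[0.006,0,0,0],[0.007,0,0,0],[0.007,0,0,0]],
])

```text
time_s: 11.6
ee_pos: [0.6657, 0.2383, 0.1545]
ee_rot: [0.0, 0.994, 0.107, -0.002]
force: [-4.9, -2.0, -0.2]
opening: 0.0375
grasp_force: 22.9
```

```bash
python3 g.py
```

```text
t 11.6 p [0.6657 0.2383 0.1545] yaw 12.28 tilt [-0.003  -0.0008] op 0.0375 gf 22.9 F [-4.9 -2.  -0.2]
```

Emit:
move_arm([
  [[0.0015,0,0,0],[0.003,0,0,0],[0.0045,0,0,0],[0.006,0,0,0],[0.0075,0,0,0],[0.009,0,0,0],[0.01,0,0,0],[0.01,0,0,0]],
])

```text
time_s: 12.4
ee_pos: [0.6742, 0.2402, 0.1543]
ee_rot: [0.0, 0.994, 0.107, -0.003]
force: [-8.5, -1.7, 1.7]
opening: 0.0373
grasp_force: 22.1
```

```bash
python3 g.py
python3 - <<'E'
from station import optics
import cv2,numpy as np
o=[]
for n in("side","wrist"):
    c=optics.read_camera(n);o.append(c["image"][:,:,::-1]);np.save(n+"_b2.npy",c,allow_pickle=True)
a=cv2.resize(o[0][180:310,140:250],None,fx=3.5,fy=3.5,interpolation=cv2.INTER_CUBIC)
b=cv2.resize(o[1][90:290,160:340],None,fx=2,fy=2)
out=np.zeros((460,760,3),np.uint8);out[:455,:385]=a[:455,:385];out[:400,390:750]=b;cv2.imwrite("pics/b2.png",out)
E
```

```text
t 12.4 p [0.6742 0.2402 0.1543] yaw 12.29 tilt [-0.0063 -0.0017] op 0.0373 gf 22.1 F [-8.5 -1.7  1.7]
```

View pics/b2.png

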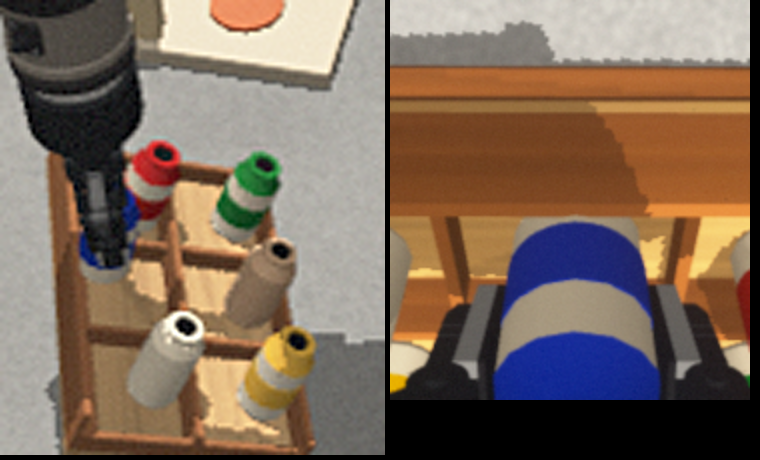

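The foot is swinging under the pot and the force is about 9 N. I'll push the remaining few millimetres.

Emit:
move_arm([
  [[0.001,0,0,0],[0.002,0,0,0],[0.003,0,0,0],[0.004,0,0,0],[0.0045,0,0,0],[0.0045,0,0,0]],
])

```text
time_s: 13.1
ee_pos: [0.6784, 0.2412, 0.1546]
ee_rot: [0.001, 0.994, 0.107, -0.003]
force: [-10.9, -3.3, 2.2]
opening: 0.0376
grasp_force: 22.2
```

```bash
python3 g.py
python3 - <<'E'
from station import optics
import numpy as np,cv2
from h import *
# tilt from side view: white/blue band boundaries & axis ; print blue/grey pixel columns profile in wrist
s=np.load("side_b2.npy",allow_pickle=True).item()
w=optics.read_camera("wrist");np.save("wrist_b3.npy",w,allow_pickle=True)
for nm,c in(("b2",np.load("wrist_b2.npy",allow_pickle=True).item()),("b3",w)):
    im=c["image"];h=cv2.cvtColor(im,cv2.COLOR_RGB2HSV)[:,250]
    m=(h[:,0]>110)&(h[:,0]<130)&(h[:,1]>150);print(nm,np.flatnonzero(np.diff(m.astype(int))),)
    # predicted rows of band boundaries vs tilt: grip point pivot
    T=c["T"];print("cam",T[:3,3].round(4))
E
```

```text
t 13.1 p [0.6784 0.2412 0.1546] yaw 12.29 tilt [-0.0067 -0.0017] op 0.0376 gf 22.2 F [-10.9  -3.3   2.2]
b2 [201 228 255 306 328 334]
cam [0.7553 0.2577 0.2738]
b3 [205 229 253 302 329 336]
cam [0.7595 0.2587 0.2741]
```

```bash
cat > tilt.py <<'E'
import numpy as np,cv2
from scipy.optimize import least_squares
xr=np.array([np.cos(.2147),np.sin(.2147),0]);Z=np.array([0,0,1.])
def prow(c,P):
    T=c["T"];q=T[:3,:3].T@(P-T[:3,3]);return c["cx"]-c["fx"]*q[0]/q[2],c["cy"]+c["fy"]*q[1]/q[2]
def surf(F,s,th,x=xr,r=.019):  # F foot centre, point on back side
    a=-np.sin(th)*x+np.cos(th)*Z;b=np.cos(th)*x+np.sin(th)*Z
    return F+s*a+r*b
def trans(c,col,lo,hi,sat=150):
    h=cv2.cvtColor(c["image"],cv2.COLOR_RGB2HSV)[:,col];m=(h[:,0]>lo)&(h[:,0]<hi)&(h[:,1]>sat)
    return np.flatnonzero(np.diff(m.astype(int)))+.5
def solve(c,G,rows,ss,x=xr):
    f=lambda p:[prow(c,surf(G-p[1]*(-np.sin(p[0])*x+np.cos(p[0])*Z),s,p[0],x))[1]-r for s,r in zip(ss,rows)]
    o=least_squares(f,[.2,.046],x_scale=[.1,.01]);return np.degrees(o.x[0]),o.x[1],np.abs(o.fun).max()
E
python3 - <<'E'
from tilt import *
from scipy.optimize import brentq
c=np.load("wrist1.npy",allow_pickle=True).item()
th=np.radians(25);M=np.array([.6312,.230,.129]);F=M-.072*(-np.sin(th)*xr+np.cos(th)*Z)
print("F",F)
for col in(244,247,250):print(col,trans(c,col,110,130))
rows=trans(c,245,110,130)
def s_of(r): return brentq(lambda s:prow(c,surf(F,s,th))[1]-r,0,.072)
for s in(0,.02,.04,.057):print(s,prow(c,surf(F,s,th)))
ss=[s_of(r) for r in rows[:3]];print(ss)
for n,tcp in(("wrist_b2",[.6742,.2402,.1513]),("wrist_b3",[.6784,.2412,.1516])):
    c=np.load(n+".npy",allow_pickle=True).item();print(trans(c,250,110,130)[:3],solve(c,np.array(tcp),trans(c,250,110,130)[1:3],ss[1:3]))
    for t in(0,5,10,15,20):print(t,[round(prow(c,surf(np.array(tcp)-.046*(-np.sin(np.radians(t))*xr+np.cos(np.radians(t))*Z),s,np.radians(t)))[1],1) for s in ss])
E
```

```text
F [0.66092989 0.23648293 0.06374584]
244 [138.5 153.5 168.5 193.5 207.5 211.5]
247 [138.5 154.5 168.5 193.5 207.5 211.5]
250 [138.5 154.5 169.5 194.5 206.5 210.5]
0 (np.float64(246.12532295838656), np.float64(127.98041710627066))
0.02 (np.float64(245.46775356317204), np.float64(141.08457178739175))
0.04 (np.float64(244.72985332783844), np.float64(155.78957310499902))
0.057 (np.float64(244.02788080099796), np.float64(169.7786009407832))
[0.016229577360692127, 0.03703871127121825, 0.05551984398416795]
[201.5 228.5 255.5] (np.float64(8.688972689016042), np.float64(0.040894999787827874), np.float64(1.7053025658242404e-13))
0 [np.float64(204.9), np.float64(221.5), np.float64(240.6)]
5 [np.float64(201.9), np.float64(221.8), np.float64(244.4)]
10 [np.float64(199.2), np.float64(222.3), np.float64(248.4)]
15 [np.float64(196.9), np.float64(223.2), np.float64(252.7)]
20 [np.float64(195.0), np.float64(224.5), np.float64(257.1)]
[205.5 229.5 253.5] (np.float64(3.6803628825496886), np.float64(0.03868796527691701), np.float64(5.684341886080802e-14))
0 [np.float64(204.9), np.float64(221.4), np.float64(240.5)]
5 [np.float64(201.8), np.float64(221.7), np.float64(244.3)]
10 [np.float64(199.2), np.float64(222.2), np.float64(248.3)]
15 [np.float64(196.8), np.float64(223.1), np.float64(252.6)]
20 [np.float64(194.9), np.float64(224.4), np.float64(257.0)]
```

Emit:
move_arm([
  [[0.001,0,0,0],[0.002,0,0,0],[0.003,0,0,0],[0.0035,0,0,0],[0.0035,0,0,0]],
])

```text
time_s: 13.65
ee_pos: [0.6819, 0.242, 0.155]
ee_rot: [0.0, 0.994, 0.107, -0.003]
force: [-11.9, -3.1, 3.7]
opening: 0.0376
grasp_force: 22.3
```

```bash
python3 g.py
python3 - <<'E'
from tilt import *
from station import optics
c=optics.read_camera("wrist");np.save("wrist_b4.npy",c,allow_pickle=True);from station import robot
G=np.array(robot.sense()["ee_pos"])-[0,0,.003];ss=[.01623,.03704,.05552]
for n,g in(("b3",np.array([.6784,.2412,.1516])),("b4",G)):
    c=np.load(f"wrist_{n}.npy",allow_pickle=True).item();r=trans(c,250,110,130)[:3];print(r,solve(c,g,r[1:],ss[1:]),solve(c,g,r,ss))
E
```

```text
t 13.65 p [0.6819 0.242  0.155 ] yaw 12.3 tilt [-0.0061 -0.0016] op 0.0376 gf 22.3 F [-11.9  -3.1   3.7]
[205.5 229.5 253.5] (np.float64(3.682836950177114), np.float64(0.03868995660755981), np.float64(5.684341886080802e-14)) (np.float64(6.615193242951101), np.float64(0.04040144037274461), np.float64(1.1077869502166777))
[210.5 231.5 251.5] (np.float64(-2.8936290214297355), np.float64(0.0345161186365981), np.float64(5.684341886080802e-14)) (np.float64(0.5613760783883219), np.float64(0.03719449545894073), np.float64(1.3753540269178472))
```

Blue is upright to about 2°. I'll back off, lift and carry it to the terracotta disc.

Emit:
move_arm([
  [[-0.004,0,-0.005,0],[-0.01,0,-0.02,0],[-0.015,0,-0.04,0],[-0.02,0.01,-0.048,-4],[-0.03,0.03,-0.048,-10],[-0.04,0.06,-0.048,-17],[-0.052,0.09,-0.048,-24],[-0.065,0.12,-0.048,-31]],
])

```text
time_s: 14.5
ee_pos: [0.6467, 0.1102, 0.205]
ee_rot: [0.001, 0.929, 0.371, 0.002]
force: [0.4, -0.3, -0.7]
opening: 0.0376
grasp_force: 22.8
```

```bash
python3 g.py .6163,-.1183,.2,90
```

```text
t 14.5 p [0.6467 0.1102 0.205 ] yaw 43.59 tilt [0.0038 0.    ] op 0.0376 gf 22.8 F [ 0.4 -0.3 -0.7]
  -> [0.6163, -0.1183, 0.2, 90.0] shift [-0.1796  0.1446  0.0048] twist -46.4
```

Emit:
move_arm([
  [[-0.025,0.02,0,-6],[-0.05,0.04,0,-12],[-0.075,0.06,0,-18],[-0.1,0.08,0,-24],[-0.125,0.1,0,-30],[-0.15,0.12,0,-36],[-0.17,0.137,0,-42],[-0.179,0.1445,0,-46]],
])

```text
time_s: 15.3
ee_pos: [0.6152, -0.1195, 0.205]
ee_rot: [0.002, 0.711, 0.703, 0.001]
force: [-0.7, 0.1, -0.5]
opening: 0.0375
grasp_force: 22.8
```

Emit:
move_arm([
  [[0,0,0.01,0],[0,0,0.03,0],[0,0,0.055,0],[0,0,0.08,0],[0,0,0.1,0],[0,0,0.11,0],[0,0,0.115,0],[0,0,0.115,0]],
])

```text
time_s: 16.1
ee_pos: [0.6152, -0.1163, 0.0882]
ee_rot: [0.0, 0.712, 0.703, 0.0]
force: [-0.5, 0.8, -1.3]
opening: 0.0374
grasp_force: 22.8
```

```bash
python3 g.py .6163,-.1183,.076,90
python3 - <<'E'
from tilt import *
from station import optics,robot
c=optics.read_camera("wrist");G=np.array(robot.sense()["ee_pos"])-[0,0,.003]
r=trans(c,250,110,130);print(r)
ss=[.01623,.03704,.05552];r=r[:3];x=np.array([0,1.,0])
print(solve(c,G,r[1:],ss[1:],x),solve(c,G,r,ss,x))
cv2.imwrite("pics/bp.png",cv2.resize(c["image"][100:300,130:380,::-1],None,fx=3,fy=3))
E
```

```text
t 16.1 p [ 0.6152 -0.1163  0.0882] yaw 89.27 tilt [ 0.0004 -0.0001] op 0.0374 gf 22.8 F [-0.5  0.8 -1.3]
  -> [0.6163, -0.1183, 0.076, 90.0] shift [-0.002   0.0011  0.0122] twist -0.7
[209.5 231.5 252.5 300.5 329.5 337.5]
(np.float64(-0.7846941568901558), np.float64(0.03688231073033058), np.float64(2.842170943040401e-14)) (np.float64(2.732706450840541), np.float64(0.039270158715385764), np.float64(1.3939371721636178))
```

View pics/bp.png

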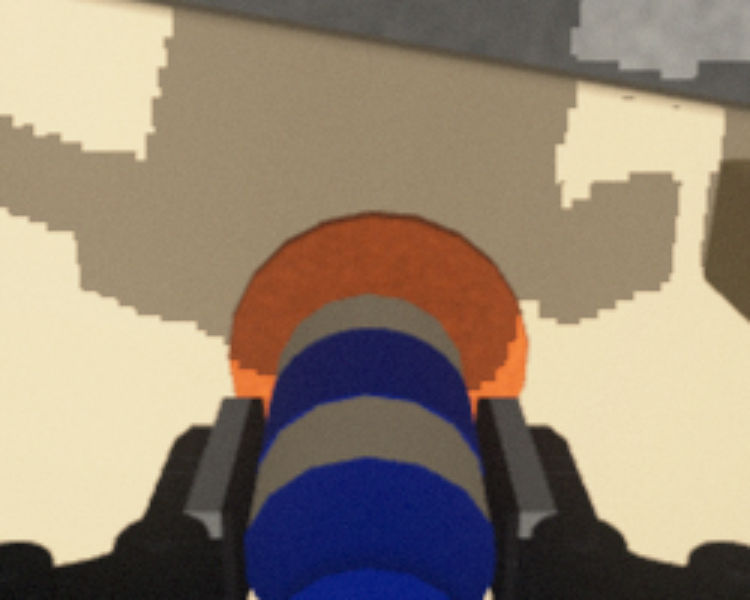

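Blue is centred over the disc and near upright. I'll lower it slowly.

Emit:
move_arm([
  [[-0.002,0.001,0.002,0],[-0.002,0.001,0.004,0],[-0.002,0.001,0.006,0],[-0.002,0.001,0.008,0],[-0.002,0.001,0.01,0],[-0.002,0.001,0.011,0],[-0.002,0.001,0.012,0],[-0.002,0.001,0.012,0]],
])

```text
time_s: 16.95
ee_pos: [0.616, -0.1187, 0.0761]
ee_rot: [0.0, 0.712, 0.703, -0.0]
force: [-0.3, -0.2, -0.8]
opening: 0.0378
grasp_force: 22.8
```

Emit:
move_arm([
  [[0,0,0.0004,0],[0,0,0.0008,0],[0,0,0.0012,0],[0,0,0.0016,0],[0,0,0.002,0],[0,0,0.002,0]],
])

```text
time_s: 17.55
ee_pos: [0.6161, -0.1186, 0.0757]
ee_rot: [0.0, 0.712, 0.703, 0.0]
force: [-4.3, 3.2, 10.3]
opening: 0.0373
grasp_force: 23.7
```

Emit:
move_arm([
  [[0,0,0,0],[0,0,0,0],[0,0,-0.001,0],[0,0,-0.001,0]],
], fingers=0.0385, newtons=20)

```text
time_s: 17.95
ee_pos: [0.616, -0.1187, 0.075]
ee_rot: [0.0, 0.712, 0.703, -0.0]
force: [-1.1, 1.0, -0.2]
opening: 0.0384
grasp_force: 0.0
```

Emit:
move_arm([
  [[0,0,0,0],[0,0,0,0],[0,0,0,0],[0,0,0,0],[0,0,-0.01,0],[0,0,-0.04,0],[0,0,-0.08,0],[0,0,-0.12,0]],
], fingers=0.055)

```text
time_s: 18.75
ee_pos: [0.6157, -0.1186, 0.197]
ee_rot: [-0.0, 0.712, 0.703, -0.0]
force: [0.2, 0.1, 0.6]
opening: 0.0549
grasp_force: 0.0
```

```bash
python3 - <<'E'
from tilt import *
from h import ray,tri
from station import optics
np.set_printoptions(precision=4,suppress=True)
c=optics.read_camera("wrist");cv2.imwrite("pics/bp2.png",c["image"][:,:,::-1])
h=cv2.cvtColor(c["image"],cv2.COLOR_RGB2HSV);m=cv2.inRange(h,(110,150,20),(130,255,255));x,y,w,hh=cv2.boundingRect(m[100:260,180:330]);print("blue bbox",x+180,y+100,w,hh)
for z in(.026,.083,.098):print(z,prow(c,np.array([.6163,-.1183,z])))
E
python3 g.py .54,.02,.23,50 .5865,.1383,.2,12.3 .5865,.1383,.0741,12.3
```

```text
blue bbox 232 157 44 54
0.026 (np.float64(254.2353985886556), np.float64(170.53400327255522))
0.083 (np.float64(254.38069865342405), np.float64(189.11445942567366))
0.098 (np.float64(254.43009731412042), np.float64(195.4313846834484))
t 18.8 p [ 0.6187 -0.1195  0.2051] yaw 89.29 tilt [ 0.0117 -0.0039] op 0.0552 gf 0.0 F [ 3.  -0.9  6. ]
  -> [0.54, 0.02, 0.23, 50.0] shift [ 0.1384 -0.0801 -0.0263] twist 39.3
  -> [0.5865, 0.1383, 0.2, 12.3] shift [ 0.1205 -0.0404  0.03  ] twist 37.7
  -> [0.5865, 0.1383, 0.0741, 12.3] shift [0.     0.     0.1259] twist -0.0
```

View pics/bp2.png

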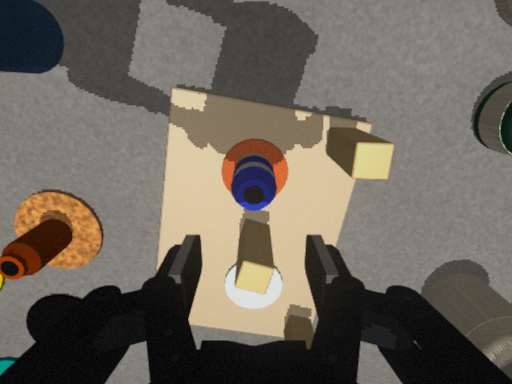

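Blue stands upright with its mouth at (254,195), exactly as predicted, and amber stands on the cork at (40,245). Next is green.

Emit:
move_arm([
  [[0.02,0,-0.01,8],[0.05,-0.005,-0.02,16],[0.08,-0.01,-0.02,24],[0.11,-0.015,-0.02,32],[0.145,-0.02,-0.02,40],[0.18,-0.025,-0.02,48],[0.215,-0.03,-0.02,56],[0.245,-0.03,-0.02,64]],
])

```text
time_s: 19.6
ee_pos: [0.5884, 0.1285, 0.216]
ee_rot: [-0.0, 0.976, 0.216, 0.0]
force: [-0.4, 0.4, 0.9]
opening: 0.0547
grasp_force: 0.0
```

```bash
python3 g.py .5865,.1383,.19,12.3
```

```text
t 19.6 p [0.5884 0.1285 0.216 ] yaw 24.98 tilt [0.0007 0.0002] op 0.0547 gf 0.0 F [-0.4  0.4  0.9]
  -> [0.5865, 0.1383, 0.19, 12.3] shift [ 0.0024 -0.0097  0.026 ] twist 12.7
```

Emit:
move_arm([
  [[0.002,-0.006,0.005,6],[0.002,-0.0095,0.015,12.7],[0.002,-0.0095,0.024,12.7],[0.002,-0.0095,0.026,12.7],[0.002,-0.0095,0.026,12.7]],
])

```text
time_s: 20.1
ee_pos: [0.5867, 0.1357, 0.1889]
ee_rot: [0.0, 0.994, 0.11, -0.0]
force: [0.0, 0.2, 0.6]
opening: 0.0551
grasp_force: 0.0
```

```bash
python3 g.py .5865,.1383,.0741,12.3
python3 - <<'E'
from tilt import *
from station import optics
c=optics.read_camera("wrist");np.save("wrist_g1.npy",c,allow_pickle=True)
h=cv2.cvtColor(c["image"],cv2.COLOR_RGB2HSV)
u,v=prow(c,np.array([.5758,.136,.0947]));print("pred mouth",u,v)
g=cv2.inRange(h,(45,120,20),(85,255,255));x,y,w,hh=cv2.boundingRect(g[100:300,180:330]);print("green bbox",x+180,y+100,w,hh)
d=((h[:,:,2]<45)).astype(np.uint8);n,l,st,ce=cv2.connectedComponentsWithStats(d)
for i in range(1,n):
    if 20<st[i,4]<600:print("dark",ce[i].round(1),st[i,4])
E
```

```text
t 20.1 p [0.5867 0.1357 0.1889] yaw 12.68 tilt [-0.0006 -0.0002] op 0.0551 gf 0.0 F [0.  0.2 0.6]
  -> [0.5865, 0.1383, 0.0741, 12.3] shift [ 0.0004 -0.0026  0.1148] twist 0.4
pred mouth 249.4192009752539 210.0803729193686
green bbox 229 148 45 72
dark [235.3 121.2] 23
dark [ 36.5 207.6] 182
dark [142.  208.2] 197
dark [250.6 209.1] 203
```

Green's mouth is at (250.6,209.1) against a prediction of (249.4,210.1), so it's good to grasp.

Emit:
move_arm([
  [[0,-0.002,0.015,0.4],[0,-0.002,0.04,0.4],[0,-0.002,0.065,0.4],[0,-0.002,0.085,0.4],[0,-0.002,0.1,0.4],[0,-0.002,0.11,0.4],[0,-0.002,0.114,0.4],[0,-0.002,0.1145,0.4]],
])

```text
time_s: 20.95
ee_pos: [0.5866, 0.1379, 0.0747]
ee_rot: [0.0, 0.994, 0.106, 0.0]
force: [-0.8, 0.6, -0.3]
opening: 0.0546
grasp_force: 0.0
```

Emit:
move_arm([
  [[0,0,0,0],[0,0,0,0],[0,0,0,0],[0,0,0,0],[0,0,0,0],[0,0,-0.003,0],[0,0,-0.01,0],[0,0,-0.02,0]],
], fingers=0.03, newtons=22)

```text
time_s: 21.75
ee_pos: [0.5859, 0.138, 0.0945]
ee_rot: [0.0, 0.994, 0.106, -0.001]
force: [-0.2, 0.1, -0.9]
opening: 0.0377
grasp_force: 22.2
```

```bash
python3 g.py .5865,.1383,.215,12.3 .6435,.2335,.215,12.3 .6435,.2335,.1545,12.3
```

```text
t 21.75 p [0.5859 0.138  0.0945] yaw 12.18 tilt [-0.0016 -0.0002] op 0.0377 gf 22.2 F [-0.2  0.1 -0.9]
  -> [0.5865, 0.1383, 0.215, 12.3] shift [ 5.000e-04 -1.000e-04 -1.205e-01] twist -0.1
  -> [0.6435, 0.2335, 0.215, 12.3] shift [ 0.076  -0.0809  0.    ] twist -0.0
  -> [0.6435, 0.2335, 0.1545, 12.3] shift [0.     0.     0.0605] twist -0.0
```

Emit:
move_arm([
  [[-0.003,0,-0.02,0],[-0.006,0,-0.045,0],[-0.006,0,-0.07,0],[-0.006,0,-0.095,0],[-0.003,0,-0.115,0],[0,0,-0.12,0],[0.01,-0.012,-0.12,0],[0.025,-0.028,-0.12,0]],
])

```text
time_s: 22.55
ee_pos: [0.6048, 0.1703, 0.2145]
ee_rot: [0.0, 0.994, 0.105, -0.0]
force: [-0.2, 0.6, -1.0]
opening: 0.0377
grasp_force: 22.3
```

Emit:
move_arm([
  [[0.02,-0.02,0,0],[0.035,-0.035,0,0],[0.048,-0.05,0,0],[0.051,-0.053,0.01,0],[0.051,-0.053,0.03,0],[0.051,-0.053,0.05,0],[0.051,-0.053,0.06,0],[0.051,-0.053,0.06,0]],
])

```text
time_s: 23.35
ee_pos: [0.6423, 0.2324, 0.152]
ee_rot: [0.0, 0.994, 0.106, -0.002]
force: [0.8, -0.5, -0.7]
opening: 0.0374
grasp_force: 22.3
```

```bash
python3 g.py .662,.2375,.1545,12.3
```

```text
t 23.35 p [0.6423 0.2324 0.152 ] yaw 12.16 tilt [-0.0046 -0.0014] op 0.0374 gf 22.3 F [ 0.8 -0.5 -0.7]
  -> [0.662, 0.2375, 0.1545, 12.3] shift [ 0.0203 -0.0008 -0.0026] twist -0.1
```

Emit:
move_arm([
  [[0.005,0,-0.0025,0],[0.011,0,-0.0025,0],[0.016,0,-0.0025,0],[0.0185,0,-0.0025,0],[0.02,0,-0.0025,0],[0.0215,0,-0.0025,0],[0.023,0,-0.0025,0],[0.0245,0,-0.0025,0]],
])

```text
time_s: 24.15
ee_pos: [0.6658, 0.2382, 0.1563]
ee_rot: [0.0, 0.994, 0.106, -0.003]
force: [-8.7, -2.6, -0.2]
opening: 0.0373
grasp_force: 22.3
```

Emit:
move_arm([
  [[0.0015,0,0,0],[0.003,0,0,0],[0.0045,0,0,0],[0.006,0,0,0],[0.0075,0,0,0],[0.009,0,0,0],[0.0105,0,0,0],[0.011,0,0,0]],
])

```text
time_s: 24.95
ee_pos: [0.6758, 0.2405, 0.1564]
ee_rot: [0.0, 0.994, 0.106, -0.004]
force: [-10.1, -2.5, 1.8]
opening: 0.0374
grasp_force: 22.2
```

```bash
python3 g.py .6819,.242,.1545,12.3
```

```text
t 24.95 p [0.6758 0.2405 0.1564] yaw 12.2 tilt [-0.0069 -0.0017] op 0.0374 gf 22.2 F [-10.1  -2.5   1.8]
  -> [0.6819, 0.242, 0.1545, 12.3] shift [ 0.0063 -0.0002  0.0018] twist -0.1
```

Emit:
move_arm([
  [[0.0015,0,0,0],[0.003,0,0,0],[0.0045,0,0,0],[0.0055,0,0,0],[0.006,0,0,0],[0.006,0,0,0]],
])

```text
time_s: 25.55
ee_pos: [0.6817, 0.2417, 0.1568]
ee_rot: [0.0, 0.994, 0.106, -0.003]
force: [-10.7, -2.3, 3.2]
opening: 0.0378
grasp_force: 22.3
```

```bash
python3 g.py
python3 - <<'E'
from tilt import *
from station import optics
c=optics.read_camera("wrist")
print("green",trans(c,250,45,85,120)); print("blue ref",trans(np.load("wrist_b4.npy",allow_pickle=True).item(),250,110,130))
E
```

```text
t 25.55 p [0.6817 0.2417 0.1568] yaw 12.2 tilt [-0.0064 -0.0016] op 0.0378 gf 22.3 F [-10.7  -2.3   3.2]
green [208.5 229.5 249.5 296.5 326.5 334.5]
blue ref [210.5 231.5 251.5 299.5 329.5 337.5]
```

The band spacing equals blue's upright reading. I'll carry green to the white disc.

Emit:
move_arm([
  [[-0.004,0,-0.005,0],[-0.01,0,-0.02,0],[-0.015,0,-0.04,0],[-0.02,0.01,-0.048,-4],[-0.03,0.03,-0.048,-10],[-0.04,0.06,-0.048,-17],[-0.052,0.09,-0.048,-24],[-0.065,0.125,-0.048,-31]],
])

```text
time_s: 26.4
ee_pos: [0.6471, 0.1056, 0.2069]
ee_rot: [0.0, 0.929, 0.371, 0.002]
force: [0.7, -0.7, -0.7]
opening: 0.0378
grasp_force: 22.7
```

```bash
python3 g.py .6138,-.2552,.205,90
```

```text
t 26.4 p [0.6471 0.1056 0.2069] yaw 43.53 tilt [0.0032 0.0002] op 0.0378 gf 22.7 F [ 0.7 -0.7 -0.7]
  -> [0.6138, -0.2552, 0.205, 90.0] shift [-0.2726  0.2387  0.0017] twist -46.5
```

Emit:
move_arm([
  [[-0.025,0.022,0,-6],[-0.055,0.048,0,-12],[-0.085,0.074,0,-18],[-0.115,0.1,0,-24],[-0.145,0.126,0,-30],[-0.175,0.152,0,-36],[-0.205,0.178,0,-42],[-0.23,0.2,0,-46.5]],
])

```text
time_s: 27.2
ee_pos: [0.616, -0.1995, 0.207]
ee_rot: [0.002, 0.708, 0.706, 0.0]
force: [0.7, -0.1, -0.2]
opening: 0.0374
grasp_force: 22.7
```

```bash
python3 g.py .6138,-.2552,.09,90
```

```text
t 27.2 p [ 0.616  -0.1995  0.207 ] yaw 89.86 tilt [ 0.0028 -0.0017] op 0.0374 gf 22.7 F [ 0.7 -0.1 -0.2]
  -> [0.6138, -0.2552, 0.09, 90.0] shift [-0.0555 -0.0024  0.1171] twist -0.1
```

Emit:
move_arm([
  [[-0.02,-0.002,0,0],[-0.04,-0.002,0,0],[-0.052,-0.002,0,0],[-0.0555,-0.002,0,0],[-0.0555,-0.002,0.015,0],[-0.0555,-0.002,0.04,0],[-0.0555,-0.002,0.065,0],[-0.0555,-0.002,0.085,0]],
])

```text
time_s: 28.0
ee_pos: [0.6139, -0.2509, 0.1187]
ee_rot: [-0.001, 0.709, 0.705, -0.0]
force: [0.8, -0.2, -0.1]
opening: 0.0375
grasp_force: 22.7
```

```bash
python3 g.py .6138,-.2552,.079,90
python3 - <<'E'
from tilt import *
from station import optics
c=optics.read_camera("wrist");print("green",trans(c,250,45,85,120))
E
```

```text
t 28.0 p [ 0.6139 -0.2509  0.1187] yaw 89.73 tilt [-0.001  0.001] op 0.0375 gf 22.7 F [ 0.8 -0.2 -0.1]
  -> [0.6138, -0.2552, 0.079, 90.0] shift [-0.0044 -0.      0.0397] twist -0.3
green [208.5 211.5 212.5 229.5 250.5 297.5 326.5 334.5 355.5 356.5]
```

Emit:
move_arm([
  [[-0.002,0,0.01,0],[-0.003,0,0.018,0],[-0.003,0,0.026,0],[-0.003,0,0.032,0],[-0.003,0,0.036,0],[-0.003,0,0.038,0],[-0.003,0,0.0385,0],[-0.003,0,0.0385,0]],
])

```text
time_s: 28.85
ee_pos: [0.6139, -0.2557, 0.0819]
ee_rot: [0.0, 0.709, 0.705, 0.0]
force: [0.6, -0.3, -0.7]
opening: 0.0374
grasp_force: 22.7
```

```bash
python3 g.py .6138,-.2552,.075,90
```

```text
t 28.85 p [ 0.6139 -0.2557  0.0819] yaw 89.68 tilt [ 0.0004 -0.0004] op 0.0374 gf 22.7 F [ 0.6 -0.3 -0.7]
  -> [0.6138, -0.2552, 0.075, 90.0] shift [ 0.0005 -0.0001  0.0069] twist -0.3
```

Emit:
move_arm([
  [[0,0,0.0008,0],[0,0,0.0016,0],[0,0,0.0024,0],[0,0,0.0032,0],[0,0,0.004,0],[0,0,0.0045,0],[0,0,0.0045,0]],
])

```text
time_s: 29.55
ee_pos: [0.6138, -0.2556, 0.0772]
ee_rot: [0.0, 0.709, 0.705, -0.0]
force: [0.0, -0.3, 0.1]
opening: 0.0372
grasp_force: 22.8
```

Emit:
move_arm([
  [[0,0,0.0004,0],[0,0,0.0008,0],[0,0,0.0012,0],[0,0,0.0016,0],[0,0,0.0016,0]],
])

```text
time_s: 30.05
ee_pos: [0.6138, -0.2556, 0.077]
ee_rot: [0.0, 0.709, 0.705, 0.0]
force: [-2.7, 2.1, 8.5]
opening: 0.0372
grasp_force: 23.5
```

Contact at 8.5 N. I'll release it the same way as blue.

Emit:
move_arm([
  [[0,0,0,0],[0,0,0,0],[0,0,-0.001,0],[0,0,-0.001,0]],
], fingers=0.0385, newtons=20)

```text
time_s: 30.45
ee_pos: [0.6138, -0.2556, 0.0764]
ee_rot: [0.0, 0.709, 0.705, -0.0]
force: [-0.1, 0.2, -0.3]
opening: 0.0387
grasp_force: 0.0
```

Emit:
move_arm([
  [[0,0,0,0],[0,0,0,0],[0,0,0,0],[0,0,0,0],[0,0,-0.01,0],[0,0,-0.04,0],[0,0,-0.08,0],[0,0,-0.12,0]],
], fingers=0.055)

```text
time_s: 31.25
ee_pos: [0.6135, -0.2555, 0.1984]
ee_rot: [-0.0, 0.709, 0.705, -0.0]
force: [0.4, -0.3, -0.2]
opening: 0.055
grasp_force: 0.0
```

Emit:
move_arm([
  [[-0.03,-0.02,0,0],[-0.07,-0.06,0,0],[-0.1,-0.1,0,0],[-0.12,-0.14,0,0],[-0.14,-0.18,0,0],[-0.15,-0.21,0,0],[-0.15,-0.21,0,0],[-0.15,-0.21,0,0]],
])

```text
time_s: 32.05
ee_pos: [0.4028, -0.4049, 0.1975]
ee_rot: [0.001, 0.71, 0.705, 0.0]
force: [0.9, 0.3, 0.7]
opening: 0.0551
grasp_force: 0.0
```

```bash
python3 g.py
python3 - <<'E'
from h import *
from tilt import prow
from station import optics
c=optics.read_camera("top");im=c["image"];hs=cv2.cvtColor(im,cv2.COLOR_RGB2HSV)
o=load("top")["image"].astype(int)
for n,p in dict(amber=[.387,-.1926],blue=[.6163,-.1183],green=[.6138,-.2552]).items():
    f=.006 if n=="amber" else .026
    u,v=prow(c,np.array(p+[f+.072]));a,b=int(u),int(v)
    k=hs[b-12:b+13,a-12:a+13]
    if n=="green":m=cv2.inRange(k,(45,120,10),(85,255,255))
    elif n=="blue":m=cv2.inRange(k,(110,150,10),(130,255,255))
    else:m=None
    d=(k[:,:,2]<45).astype(np.uint8);N,l,st,ce=cv2.connectedComponentsWithStats(d)
    print(n,"mouth pred",round(u,1),round(v,1),"dark",[(ce[i]+[a-12,b-12]).round(1).tolist()+[int(st[i,4])] for i in range(1,N) if st[i,4]>3], "pot bbox" if m is not None else "",(np.array(cv2.boundingRect(m))+[a-12,b-12,0,0]).tolist() if m is not None else "")
for n,r in dict(red=(160,105,20,22),plain=(100,118,20,20),yellow=(108,150,20,18),buff=(139,145,18,16),post0=(293,130,16,14),post1=(256,96,16,16),post2=(342,112,16,16),jar=(205,198,36,32)).items():
    x,y,w,h=r;print(n,"diff",np.abs(im.astype(int)-o)[y:y+h,x:x+w].mean().round(1))
E
```

```text
t 32.05 p [ 0.4028 -0.4049  0.1975] yaw 89.58 tilt [ 0.0012 -0.001 ] op 0.0551 gf 0.0 F [0.9 0.3 0.7]
amber mouth pred 299.4 222.4 dark [[300.1, 222.7, 22]]  
blue mouth pred 274.2 134.9 dark [] pot bbox [267, 130, 12, 15]
green mouth pred 325.9 137.3 dark [] pot bbox [318, 132, 13, 14]
red diff 4.7
plain diff 5.0
yellow diff 5.0
buff diff 4.6
post0 diff 5.8
post1 diff 5.6
post2 diff 4.7
jar diff 5.3
```

```bash
python3 -c "
from station import job;print(job.close_job())"
```

```text
the job is handed in; nothing more can be done
None
```

I handed the job in at about 32 s of arm time: amber is on the cork mat, blue on the terracotta disc and green on the white disc, all upright by the final camera check, with nothing else visibly moved; no verdict was returned.

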